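# Clamp the assembly jig with a T-bolt

### The job

Clamp the grey jig down on the slotted plate: take the T-bolt with the hex flange nut from the wooden rack, drop its head lengthwise through the slot clear of the jig and slide it along the slot until its shank sits at the bottom of the jig's fork. Lower the flange onto the fork and turn the nut clockwise (seen from above) so that the head swings square across under the slot, then tighten it by feel until it grips firmly, at about 20 N and not over 40 N, and at no time press on the jig with more than 60 N. Leave the jig against its stop bar, and leave the knob screw, the spare nut and the roll of tape where they are.

Things in the scene. Friction and masses are not known exactly. Their poses are not given: they have to be found in the camera images.
- clamp: T-bolt, steel, 0.24 kg. Hex nut on a round flange 34 mm wide, 4 mm thick; below it a 12 mm shank and a T-head 40 x 20 x 8 mm. Origin: centre of the flange's underside, z up, the nut's x. The head's top is 24 mm below the flange at the start. It hangs by the flange in one of the rack's pockets, head lengthwise along the nut's x.
- nut_grip (a point): Centre of the hex nut, 17 mm above the flange's underside; nut 32 mm across flats, flats from 4 to 30 mm, facing x and x +- 60 degrees. A 12 mm thread stub stands 10 mm above it. Head and nut turn together until the head is stopped; then 1 rad of clockwise nut turn raises the head 6 mm. A loose nut drags 0.08 N m. It stays where it is left.
- bolt_axis (a point): On the shank axis 20 mm below the flange; turns with the head, x along its 40 mm length, z up. Once the head bears on the strips under the lips, clamping force grows about 45 N per rad of nut turn. With the head square, lifting the nut by hand until the head bears shows the play left to take up.
- plate: Aluminium slotted plate fixed to the bench, 320 x 140 x 32 mm, origin at the centre of its underside, x along the slot. The slot, 23 mm wide, opens over a channel 42 mm wide whose floor is 27 mm below the plate's top; both ends closed. Under the 8 mm lips lie sprung bearing strips (8 N/mm); their undersides are 8 to 12 mm below the plate's top (varies, unseen).
- slot (a point): Centre of the slot at the plate's top face, axes of the plate; slot open from x = -148 to 148 mm. The head's cut corners let it turn clockwise only, a quarter turn from lengthwise, until it stops against the channel walls up to 10 degrees past square.
- stop: Steel stop bar 14 x 100 x 20 mm screwed across the plate; origin at its underside, x along the slot. The jig's back rests against its +x face.
- jig: Loose grey jig, 0.9 kg, resting on the plate over the slot, back against the stop. Base 120 x 90 x 10 mm, origin at the centre of its underside, x along the slot and away from the stop. Its front (x = 60 mm) has a fork: a notch 17 mm wide, open to +x, with its bottom at x = 31 mm. Behind x = -9 mm stands a nest with a dark housing and white disc, up to 42 mm high.
- fork_seat (a point): Where the bolt's axis stands when the shank touches the bottom of the fork, at the top face of the base (10 mm above the plate); axes of the jig. The slot is free for the bolt's head from 51 mm in +x of here on.
- rack: Wooden block 190 x 75 x 60 mm fixed to the bench, origin at the centre of its underside; two pockets 47 x 25 mm, 45 mm deep, at x = -45 and +45 mm, 47 mm side along its x.
- knob_screw: Bystander in the other pocket: screw with a round black knob, 31 mm across, and flange; no T-head.
- spare_nut: Bystander: loose hex nut, 24 mm across flats, 14 mm high, on the plate near its +x end.
- tape: Bystander: yellow roll of tape lying flat, 90 mm across, 22 mm high.
Mind the look-alikes: they are no part of the job. Leave any blue look-alike of the clamp alone.

How it is judged:
On the way, in this order (a step that is already met when the one before it is completed fails the run):
1. the T-bolt's head is down in the slot, clear of the jig (z of bolt_axis in the frame of slot below -0.004 m and y of bolt_axis in the frame of slot between -0.004 and 0.004 m and x of bolt_axis in the frame of slot below 0.148 m and horizontal distance between bolt_axis and fork_seat above 0.035 m), for 0.1 s.
2. the shank is at the bottom of the jig's fork (horizontal distance between bolt_axis and fork_seat below 0.004 m and z of bolt_axis in the frame of slot below -0.004 m), for 0.1 s.
At the end, for the whole second after the job is handed in: The bolt's axis stands within 5 mm of the fork's seat, upright within 0.08 rad, its head square across the slot within 0.3 rad, and bolt and jig press on each other with 12 to 40 N after release; the jig has moved less than 8 mm and is within 6 mm of its stop; all at rest (horizontal distance between bolt_axis and fork_seat below 0.005 m and angle between the x axis of bolt_axis and the y axis of slot, either way round below 0.3 rad and contact force between clamp and jig between 12 and 40 N and angle between clamp's own z axis and vertical below 0.08 rad and horizontal distance between jig and stop below 0.0735 m and distance of jig from where it was at the start of the episode below 0.008 m and linear speed of each of clamp, jig below 0.02 m/s); the robot touches nothing.
It fails at once if the bolt pressed on the jig with more than 60 N (contact force between clamp and jig above 60 N).
It fails at once if the jig shoved more than 12 mm (distance of jig from where it was at the start of the episode above 0.012 m).
It fails at once if a bystander was disturbed by more than 25 mm (distance of any of knob_screw, spare_nut, tape from where it was at the start of the episode above 0.025 m).
It also fails if it takes over 64 s, if anything falls off the work surface, if the arm or the gripper's body presses on something with over 40 N, if the wrist force passes 120 N, or if a joint passes its speed limit or range.

### The arm

A 6-joint arm with a two-finger parallel gripper is mounted at the origin on the work surface. World frame = base frame: x ahead of the robot, y to its left, z up, the work surface at z = 0. Lengths are in m, angles in rad, forces in N, time in s.
With the tool pointing down it reaches from about 0.35 to 0.8 m from the base axis. Payload 7.3 kg.
Tool frame: the origin (TCP) lies between the finger pads; the fingertips stand 25 mm ahead of it and the grasp point (between the pads) lies 6 mm ahead of it (r.tip_extent is the distance from the TCP to the fingertips, in m); z points along the fingers, y is the line along which they close (so a half turn about z gives the same grasp; the last joint's range is limited). The gripper opens to 85 mm and grips with 20 to 120 N. Pads are 22 mm wide; open, the fingers measure 114 mm over their backs; the gripper's body (76 mm by 85 mm) begins 54 mm behind the grasp point. The pads swing forward as they close: fully open they stand 13 mm farther back than shut.
Start: joints at [-1.303, 0.342, 1.524, -0, 1.275, -0.146], TCP at [0.211, -0.481, 0.256] pointing down, gripper open.
Joint ranges: [-2.53, 2.53], [-0.77, 2.02], [0.04, 2.7], [-1, 4.14], [0.28, 2.66], [-3.11, 3.11]. Speed limits (rad/s): [2.57, 2.57, 3.14, 3.14, 3.14, 3.14].

### API

Orientations are given as a unit quaternion [x, y, z, w].
In Python, from workcell import r, command_gripper, optics gives the robot as it stands. The module is installed in compiled form; this text tells all that it offers. Calls block until the motion is done:
- r.reach(position, orientation): joint-space move of the TCP to a pose.
- r.move_straight(position, orientation=None, speed=0.15, max_force=None): straight line of the TCP; orientation=None keeps the orientation; speed is the mean speed in m/s. With max_force (N) it stops when the force on the tool has changed by that much, and returns True; else False.
- r.movej(angles): joint-space move.
- command_gripper(opening, force=None): finger opening in m; force is the grip in N (None keeps the last); returns when the fingers have stopped.
- r.hold(seconds).
- r.solve_ik(position, orientation): joint angles nearest the present ones, or None.
- r.read_state(): the state.
- optics.get_image(name): name is "scene" or "top" or "wrist"; returns (picture, depth): 480x640x3 uint8, red, green, blue; 480x640 float32, m along the optical axis (not along the pixel's ray), 0 where there is no reading.
- optics.camera_model(name): a dict with "K" (3x3 intrinsics, pixels), "R" (3x3) and "t" (3): a world point X has camera coordinates R X + t; the wrist camera has in their place "tool_from_camera" (4x4, takes a point from camera to tool coordinates, whose origin is the TCP and whose axes are the flange's). Camera axes: x right, y down, z forward; pixel columns grow to the right and rows downward; lengths in m; the calibration is good to about 2 mm. A picture is of the moment at which its call begins: read the wrist's pose just before it. camera_model takes no time and is no camera call.
A pose or a line that the arm cannot do raises r.PlanningError and nothing moves.
- r.finish_job(): hands the job in; it is judged then, once.
The state is a dict: "time_s": time; "joint_positions": joint angles; "dq": joint speeds; "tau": joint torques, N m; "eef_pos": TCP position; "eef_rot": TCP orientation; "contact_force": force on the tool from outside, world axes, zero at the start; "torque": the same for the moment, N m; "grip_width": finger opening in m; "grip_force": force on a finger pad.
Only numpy, scipy, OpenCV 4.12 (cv2) and the standard library are available. Lean on these libraries where they do the work, as an engineer would, in place of code of your own. Each camera call takes 0.05 s, during which the arm holds its last target. There are 200 camera calls.

## Working session

There is one attempt and no reset: what is moved stays moved. The work goes in short steps, each a Python script; the robot and the scene stay as the last script left them, time stands still between calls to the robot, and variables do not carry over. Pictures are saved under pics/ and viewed, at most 10 in all, crops included, and the job is handed in when it is done.

```bash
mkdir -p pics; python3 - <<'E'
from workcell import r, optics
import cv2,numpy as np
for n in("top","scene"):
    im,d=optics.get_image(n); np.savez(n+".npz",im=im,d=d); cv2.imwrite(f"pics/{n}0.png",im[:,:,::-1])
    m=optics.camera_model(n); print(n,{k:np.round(v,4).tolist() for k,v in m.items()}, (d>0).mean())
print(optics.camera_model("wrist")); print(r.read_state(), r.tip_extent)
E
```

```text
top {'K': [[561.7552, 0.0, 316.9109], [0.0, 561.7552, 237.9081], [0.0, 0.0, 1.0]], 'R': [[-0.0063, -0.9999, -0.0115], [-0.9935, 0.0075, -0.1135], [0.1135, 0.0107, -0.9935]], 't': [-0.0276, 0.5696, 1.0224]} 0.9959407552083334
scene {'K': [[540.0764, 0.0, 330.2062], [0.0, 540.0764, 235.3881], [0.0, 0.0, 1.0]], 'R': [[0.3493, 0.937, 0.002], [0.625, -0.2314, -0.7456], [-0.6981, 0.2617, -0.6664]], 't': [-0.1364, -0.2941, 1.6734]} 0.9929524739583333
{'K': array([[413.74791694,   0.        , 320.96188105],
       [  0.        , 413.74791694, 234.98317747],
       [  0.        ,   0.        ,   1.        ]]), 'tool_from_camera': array([[-8.47533975e-04, -9.62761431e-01, -2.70351083e-01,
         6.85070388e-02],
       [ 9.99999640e-01, -8.28883378e-04, -1.83157105e-04,
        -1.00740296e-03],
       [-4.77529226e-05, -2.70351141e-01,  9.62761787e-01,
        -1.17041638e-01],
       [ 0.00000000e+00,  0.00000000e+00,  0.00000000e+00,
         1.00000000e+00]])}
{'time_s': 0.1, 'joint_positions': array([-1.30300797e+00,  3.42683359e-01,  1.52496120e+00,  1.41864929e-05,
        1.27541120e+00, -1.46001986e-01]), 'dq': array([ 0.00056927, -0.00088605, -0.00328052, -0.0006403 , -0.00160427,
       -0.0009535 ]), 'tau': array([ 1.48790525e-03, -4.34447157e+01, -2.46491754e+01, -1.71684364e-04,
        4.71204141e-03,  2.48009707e-05]), 'eef_pos': array([ 0.21102495, -0.4803482 ,  0.25566584]), 'eef_rot': array([ 9.78673595e-01,  2.05420199e-01, -3.77472202e-05, -7.30611723e-04]), 'contact_force': array([ 0.30163024, -0.05015555, -0.21003676]), 'torque': array([0.03669805, 0.00230346, 0.0264893 ]), 'grip_force': 0.0, 'grip_width': 0.08548903919068182} 0.025
```

View pics/top0.png

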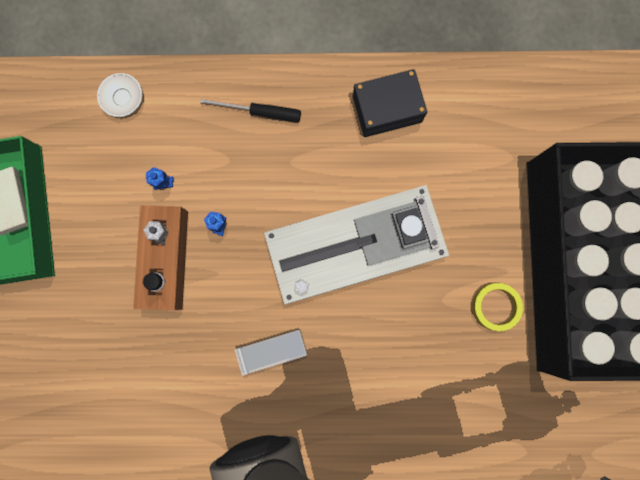

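View pics/scene0.png

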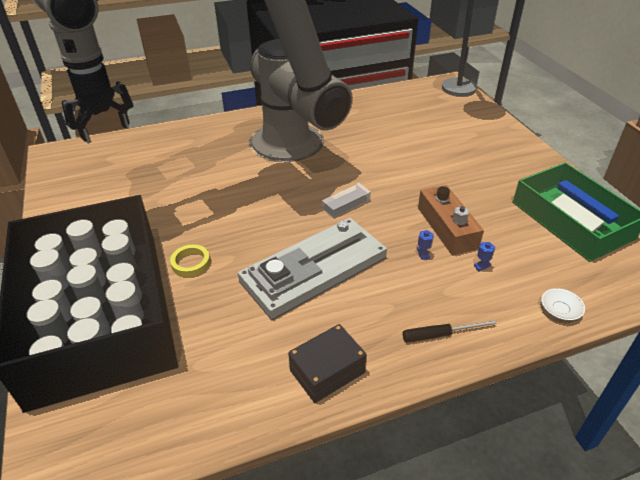

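The top view shows the plate with corners near (265,233), (428,186), (448,252) and (284,303). The slot runs from (280,265) to (375,240), with the jig and stop at the right end. The steel T-bolt is in the rack at about (154,230) and the black knob at (154,282). Blue look-alikes are at (157,178) and (215,222), the spare nut at (302,288) and the tape at (498,306).

Next I'll take closer looks with the wrist camera.

```bash
cat > h.py <<'E'
from workcell import r, command_gripper, optics
import numpy as np, cv2
from scipy.spatial.transform import Rotation as Ro
def quat(yaw):  # tool down, closing axis (tool y) along world direction yaw (mod pi), tool x = yaw+90deg
    y=np.array([np.cos(yaw),np.sin(yaw),0]); z=np.array([0,0,-1.]); return Ro.from_matrix(np.c_[np.cross(y,z),y,z]).as_quat()
def cam(name,s=None):
    m=optics.camera_model(name)
    if name=="wrist":
        T=np.eye(4);T[:3,:3]=Ro.from_quat(s["eef_rot"]).as_matrix();T[:3,3]=s["eef_pos"];T=T@m["tool_from_camera"]
        return m["K"],T[:3,:3],T[:3,3]
    return m["K"],m["R"].T,-m["R"].T@m["t"]
def ray(px,z,c):
    K,R,o=c; px=np.atleast_2d(np.array(px,float)); d=(R@np.linalg.inv(K)@np.c_[px,np.ones(len(px))].T).T
    return o+d*((z-o[2])/d[:,2])[:,None]
def snap(tag):
    s=r.read_state(); im,d=optics.get_image("wrist"); np.savez(tag+".npz",im=im,d=d,pos=s["eef_pos"],rot=s["eef_rot"]); cv2.imwrite(f"pics/{tag}.png",im[:,:,::-1]); return s
E
python3 - <<'E'
from h import *
c=cam("top")
P=ray([(265,233),(428,186),(448,252),(284,303)],.032,c);print(P.round(3))
S=ray([(280,265),(375,240)],.032,c);print(S.round(3))
n=ray([(154,229)],.095,c);k=ray([(154,281)],.095,c);print(n,k)
R=ray([(140,207),(135,309)],.06,c);print(R.round(3))
for a,b in((S[1],S[0]),(k[0],n[0]),(R[1],R[0])): print(np.degrees(np.arctan2(*(b-a)[[1,0]])))
for yaw in np.radians([90,-90,30,150]):
    for p in([.53,.29,.25],[*S.mean(0)[:2],.25]): print(np.degrees(yaw),r.solve_ik(p,quat(yaw)))
E
```

```text
[[ 0.579  0.066  0.032]
 [ 0.667 -0.243  0.032]
 [ 0.541 -0.276  0.032]
 [ 0.448  0.03   0.032]]
[[ 0.519  0.038  0.032]
 [ 0.565 -0.14   0.032]]
[[0.5803189  0.25672725 0.095     ]] [[0.48824952 0.25426654 0.095     ]]
[[0.626 0.294 0.06 ]
 [0.439 0.298 0.06 ]]
104.3731642274857
1.5309617472684625
-1.0883749696110692
90.0 [ 3.73870050e-01  4.93345514e-01  1.30305782e+00 -4.44089210e-16
  1.34518932e+00 -1.19692628e+00]
90.0 [-2.35297388e-01  3.82243297e-01  1.48129927e+00 -4.44089210e-16
  1.27805008e+00 -1.80609371e+00]
-90.0 [ 3.73870050e-01  4.93345514e-01  1.30305782e+00 -4.44089210e-16
  1.34518932e+00  1.94466638e+00]
-90.0 [-2.35297388e-01  3.82243297e-01  1.48129927e+00 -4.44089210e-16
  1.27805008e+00  1.33549894e+00]
29.999999999999996 [ 3.73870050e-01  4.93345514e-01  1.30305782e+00 -4.44089210e-16
  1.34518932e+00 -1.49728726e-01]
29.999999999999996 [-2.35297388e-01  3.82243297e-01  1.48129927e+00 -4.44089210e-16
  1.27805008e+00 -7.58896163e-01]
150.0 [ 3.73870050e-01  4.93345514e-01  1.30305782e+00 -4.44089210e-16
  1.34518932e+00 -2.24412383e+00]
150.0 [-2.35297388e-01  3.82243297e-01  1.48129927e+00 -4.44089210e-16
  1.27805008e+00 -2.85329127e+00]
```

```bash
python3 - <<'E'
from h import *
r.reach([.555,-.10,.19],quat(np.radians(104.4))); r.hold(.2); snap("plate1")
r.reach([.58,.257,.21],quat(np.pi)); r.hold(.2); s=snap("rack1"); print(s["time_s"],s["contact_force"])
E
```

```text
3.7667 [-0.04446947 -0.05793665  0.13031572]
```

View pics/plate1.png

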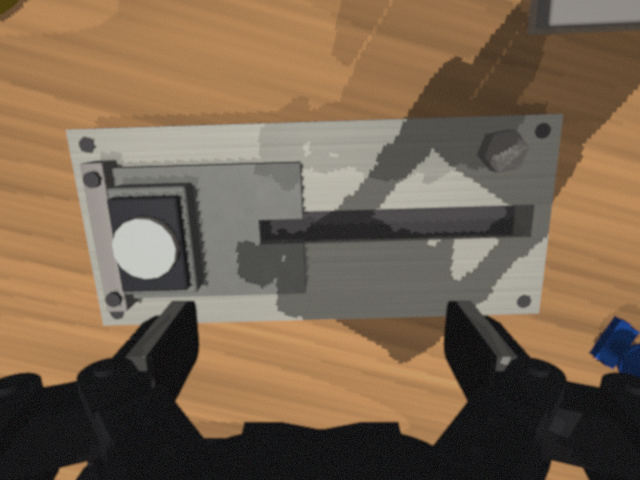

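View pics/rack1.png

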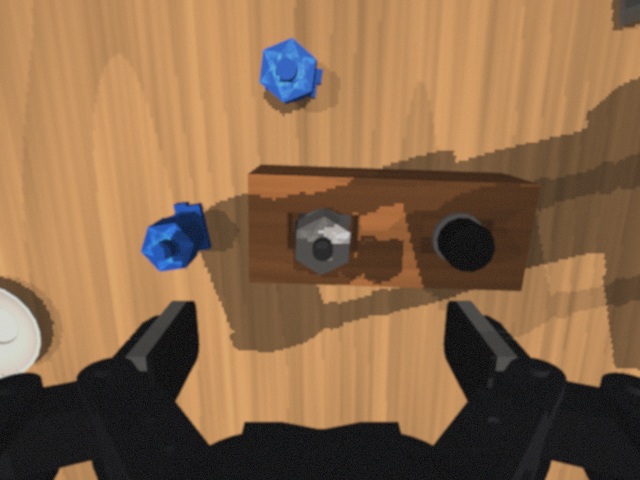

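The plate view shows the slot from about (262,231) to (532,220), with the fork's bottom at about (260,231). The rack view shows the bolt's hex at (323,240) with two flats facing left and right, and the knob at (465,243). I'll take precise positions from the depth images.

```bash
cat > an.py <<'E'
from h import *
def load(tag):
    f=np.load(tag+".npz"); s=dict(eef_pos=f["pos"],eef_rot=f["rot"]); c=cam("wrist",s); d=f["d"]
    v,u=np.mgrid[:480,:640]; K,R,o=c
    X=np.stack([(u-K[0,2])/K[0,0]*d,(v-K[1,2])/K[1,1]*d,d],-1)@R.T+o; X[d<=0]=9
    return f["im"],d,c,X
def comp(mask,px):
    n,l=cv2.connectedComponents(mask.astype(np.uint8)); return (l==l[px[1],px[0]]) if mask[px[1],px[0]] else None
E
python3 - <<'E'
from an import *
im,d,c,X=load("rack1")
for p in[(323,215),(300,235),(322,247),(380,200),(200,330),(270,200)]: print(p,X[p[1],p[0]].round(4))
m=(X[...,2]>.08)&(X[...,2]<.11); m[290:]=0; m[:,:280]=0;m[:,370:]=0
k=cv2.findContours(m.astype(np.uint8),0,1)[0]; k=max(k,key=cv2.contourArea); print("nut px",cv2.boundingRect(k))
W=ray(k[:,0],.09,c)[:,:2]; print("bbox",W.min(0),W.max(0),(W.min(0)+W.max(0))/2)
h=W.mean(0)
st=(X[...,2]>.096)&m; v,u=np.nonzero(st); print("stub",len(u),ray([(u.mean(),v.mean())],.1,c) if len(u) else 0)
# rack outline (top)
m=(abs(X[...,2]-.06)<.006).astype(np.uint8); k=max(cv2.findContours(m,0,1)[0],key=cv2.contourArea)
b=cv2.minAreaRect((ray(k[:,0],.06,c)[:,:2]*1000).astype(np.float32)); print("rack",b)
print("=== plate")
im,d,c,X=load("plate1")
for p in[(330,180),(330,225),(450,222),(280,180),(240,210),(145,250),(100,200),(500,150)]: print(p,X[p[1],p[0]].round(4))
top=X[...,2]>.029
e=[]
for u in range(300,505,5):
    col=top[:,u]; v0=222
    if col[v0]: continue
    a=v0
    while not col[a]:a-=1
    b=v0
    while not col[b]:b+=1
    e.append((u,a+.5,b-.5))
e=np.array(e); A=ray(e[:,[0,1]],.032,c);B=ray(e[:,[0,2]],.032,c)
for q in(A,B,(A+B)/2):
    p=np.polyfit(q[:,1],q[:,0],1); print("x=%.4f*y+%.4f res %.5f yaw %.2f"%(*p,np.std(np.polyval(p,q[:,1])-q[:,0]),np.degrees(np.arctan2(1,p[0]))%180))
print("width",np.linalg.norm((A-B)[:,:2],axis=1).mean())
m=(X[...,2]>.038); m[:140]=0
for v in range(222,242,2):
    a=262+20
    while not m[v,a]:a-=1
    print(v,a,ray([(a+.5,v)],.042,c)[0].round(4))
E
```

```text
(323, 215) [0.5788 0.2432 0.0874]
(300, 235) [0.5926 0.2551 0.0885]
(322, 247) [0.5795 0.2595 0.0986]
(380, 200) [0.5412 0.2398 0.0584]
(200, 330) [ 0.6871  0.3672 -0.0013]
(270, 200) [0.6135 0.2393 0.0598]
nut px (295, 213, 55, 62)
bbox [0.56338088 0.24134226] [0.59583231 0.27951782] [0.5796066  0.26043004]
stub 351 [[0.57964842 0.26072179 0.1       ]]
rack ((534.5177001953125, 262.2803955078125), (75.57070922851562, 189.54364013671875), 87.83783721923828)
=== plate
(330, 180) [ 0.5259 -0.1016  0.0323]
(330, 225) [ 0.5624 -0.0915  0.0049]
(450, 222) [ 0.538  -0.0044  0.0043]
(280, 180) [ 0.5328 -0.1334  0.0403]
(240, 210) [ 0.5584 -0.1544  0.0411]
(145, 250) [ 0.5876 -0.1997  0.0736]
(100, 200) [ 0.5706 -0.2387  0.0528]
(500, 150) [ 0.4801 -0.0051  0.0463]
x=-0.2900*y+0.5180 res 0.00147 yaw 106.17
x=-0.2837*y+0.5406 res 0.00194 yaw 105.84
x=-0.2871*y+0.5293 res 0.00117 yaw 106.02
width 0.021446529880533433
222 258 [ 0.5631 -0.1409  0.042 ]
224 258 [ 0.5644 -0.1406  0.042 ]
226 258 [ 0.5657 -0.1403  0.042 ]
228 258 [ 0.5671 -0.14    0.042 ]
230 258 [ 0.5684 -0.1397  0.042 ]
232 259 [ 0.5696 -0.1388  0.042 ]
234 259 [ 0.571  -0.1385  0.042 ]
236 259 [ 0.5723 -0.1382  0.042 ]
238 259 [ 0.5737 -0.138   0.042 ]
240 260 [ 0.5749 -0.137   0.042 ]
```

```bash
python3 - <<'E'
from an import *
im,d,c,X=load("plate1"); Z=X[...,2]
m=((Z>.022)&(Z<.1)); m[330:]=0; m[:,:40]=0; m[:,570:]=0; m[:100]=0
k=max(cv2.findContours(m.astype(np.uint8),0,1)[0],key=cv2.contourArea)
m2=cv2.drawContours(np.zeros((480,640),np.uint8),[k],-1,1,-1); m2=cv2.morphologyEx(m2,2,np.ones((9,9)));k=max(cv2.findContours(m2,0,1)[0],key=cv2.contourArea)
print("plate",cv2.minAreaRect((ray(k[:,0],.032,c)[:,:2]*1000).astype(np.float32)))
def edges(us,zt,zp,v0):
    e=[]
    for u in us:
        col=Z[:,u]>zt; a=b=v0
        while not col[a]:a-=1
        while not col[b]:b+=1
        e.append((u,a+.5,b-.5))
    e=np.array(e); return ray(e[:,[0,1]],zp,c),ray(e[:,[0,2]],zp,c)
A,B=edges(range(310,500,4),.029,.032,224)
ax=np.array([np.cos(np.radians(106)),np.sin(np.radians(106))]);n=np.array([-ax[1],ax[0]])
o=np.array([.5293-.287*-.1,-.1])
print("slot edges n",np.round((A[:,:2]-o)@n*1e3,1),np.round((B[:,:2]-o)@n*1e3,1))
A,B=edges(range(266,298,3),.037,.042,230)
print("fork edges n",np.round((A[:,:2]-o)@n*1e3,1),np.round((B[:,:2]-o)@n*1e3,1))
# jig front edge and fork bottom along ax
for v in list(range(172,212,6))+list(range(224,238,2))+list(range(250,285,6)):
    row=Z[v]>.037; a=250 if row[250] else 240
    while row[a]:a+=1
    print(v,a,np.round((ray([(a-.5,v)],.042,c)[0,:2]-o)@np.c_[ax,n]*1e3,1),end="; ")
E
```

```text
plate ((559.1597290039062, -102.94879150390625), (139.71844482421875, 319.3020324707031), 16.01060676574707)
slot edges n [10.9 10.9 10.1 11.4 11.3 11.2 11.2 11.1 11.  10.9 10.8  5.2 11.4 11.3
 11.2 11.1 11.  10.9 10.9 11.5 11.4 11.3 11.2 11.1 11.1 11.  10.9 11.5
 11.4 11.3  7.1  8.4 11.1 11.  10.9 10.9 11.5 11.4 11.3 11.2 11.1 11.1
 11.   4.6 11.5 11.4 11.3 11.3] [-11.  -11.1 -10.5 -11.3 -11.4 -11.4 -11.5 -10.9 -11.  -11.  -11.1 -11.2
 -11.3 -11.4 -11.5 -10.8 -11.6 -11.  -11.1 -10.4 -11.2 -11.3 -10.7 -10.8
 -11.6 -10.9 -11.  -11.1 -11.2 -11.3 -11.4 -11.4 -10.8 -10.9 -11.  -11.
 -11.1 -11.2 -11.3 -10.7 -11.5 -11.5 -10.9 -11.  -11.1 -11.2 -11.2 -11.3]
fork edges n [8.6 8.6 8.5 8.4 8.4 8.3 8.3 8.2 8.8 8.8 8.7] [ 0.4 -7.2 -7.3 -6.6 -7.4 -7.5 -6.8 -7.6 -6.9 -7.  -7.1]
172 300 [-12.2  38.4]; 178 301 [-11.7  34.6]; 184 301 [-11.9  30.7]; 190 301 [-12.1  26.8]; 196 301 [-12.2  22.9]; 202 302 [-11.7  18.9]; 208 302 [-11.9  15. ]; 224 260 [-40.1   5. ]; 226 259 [-40.9   3.7]; 228 260 [-40.3   2.3]; 230 260 [-40.4   0.9]; 232 260 [-40.5  -0.5]; 234 260 [-40.6  -1.8]; 236 261 [-40.   -3.2]; 250 304 [-11.8 -13.9]; 256 304 [-12.  -18.1]; 262 304 [-12.2 -22.4]; 268 304 [-12.4 -26.7]; 274 305 [-11.8 -31.1]; 280 305 [-12.  -35.5];
```

```bash
python3 - <<'E'
from h import *
q=quat(np.radians(177.8)); x,y=.5796,.2605
command_gripper(.055,60)
r.reach([x,y,.14],q)
print(r.move_straight([x,y,.088],speed=.08,max_force=8))
command_gripper(.02,60); s=r.read_state(); print(s["grip_width"],s["grip_force"],s["eef_pos"],s["contact_force"])
print(r.move_straight([x,y,.19],speed=.12,max_force=15)); r.hold(.2)
s=r.read_state(); print(s["grip_width"],s["contact_force"],s["time_s"])
o=np.array([.558,-.1]);a=np.radians(106);ax=np.array([np.cos(a),np.sin(a)])
r.reach([*(o+.05*ax),.15],quat(a)); r.hold(.2); s=snap("held"); print(s["joint_positions"],s["contact_force"],s["torque"],s["time_s"])
E
```

```text
False
0.031090230920263737 60.06204278266523 [0.58008997 0.26067618 0.08891754] [0.24137009 0.47210519 4.40355391]
False
0.03111568168376867 [-0.76222693  1.17086256 -2.58535841] 6.9417
[-2.33425904e-01  4.87509208e-01  1.61174401e+00  1.09321081e-04
  1.04201188e+00 -2.08568909e+00] [ 0.38771534 -0.35012905 -1.87980733] [-0.0535321  -0.01404446  0.01813734] 8.35
```

View pics/held.png

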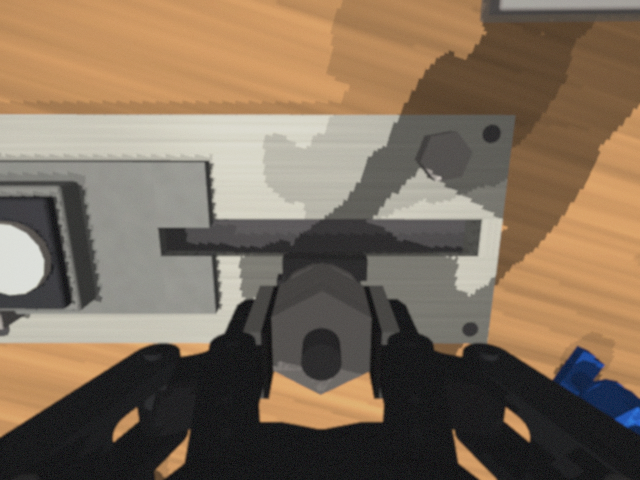

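The bolt is held upright with its flats on the pads, and the head is lengthwise over the slot at about (325,265). Now I'll lower it into the slot.

```bash
python3 - <<'E'
from h import *
o=np.array([.558,-.1]);a=np.radians(106);ax=np.array([np.cos(a),np.sin(a)])
p=o+.05*ax
r.move_straight([*p,.10],speed=.1)
h=r.move_straight([*p,.0734],speed=.04,max_force=6); r.hold(.2)
s=r.read_state(); print(h,s["eef_pos"],p,s["contact_force"],s["torque"],s["time_s"])
E
```

```text
False [ 0.5443621  -0.05197063  0.07365799] [ 0.54421813 -0.05193692] [ 0.74803343  0.60102408 -2.54901401] [-0.00015159  0.022294    0.02844247] 10.0667
```

```bash
python3 - <<'E'
from h import *
o=np.array([.558,-.1]);a=np.radians(106);ax=np.array([np.cos(a),np.sin(a)]);n=np.array([-ax[1],ax[0]])
o=o+.0003*n
def P(t,s):
    d=s["eef_pos"][:2]-o; print(t,"s,n mm",np.round([d@ax*1e3,d@n*1e3],2),"z",s["eef_pos"][2].round(5),"F",np.round([s["contact_force"][:2]@ax,s["contact_force"][:2]@n,s["contact_force"][2]],2),"T",s["torque"].round(3),s["time_s"])
h=r.move_straight([*(o-.026*ax),.0734],speed=.06,max_force=8); P(h,r.read_state())
if not h:
    h=r.move_straight([*(o-.040*ax),.0734],speed=.015,max_force=5); P(h,r.read_state())
    r.hold(.2); P("",r.read_state())
E
```

```text
False s,n mm [-25.59  -0.  ] z 0.0734 F [ 0.07  0.31 -1.89] T [-0.012  0.018 -0.011] 11.4833
True s,n mm [-35.56   0.54] z 0.07261 F [-0.22 -0.17 -1.54] T [ 0.002 -0.033 -0.034] 12.1667
 s,n mm [-35.08   0.98] z 0.07189 F [-0.15  0.16 -1.57] T [0.032 0.02  0.013] 12.3667
```

```bash
cat >> h.py <<'E'
a=np.radians(106);ax=np.array([np.cos(a),np.sin(a)]);n=np.array([-ax[1],ax[0]]);o=np.array([.558,-.1])
def P(t="",s=None):
    s=s or r.read_state(); d=s["eef_pos"][:2]-o; print(t,"s,n mm",np.round([d@ax*1e3,d@n*1e3],2),"z",s["eef_pos"][2].round(5),"F",np.round([s["contact_force"][:2]@ax,s["contact_force"][:2]@n,s["contact_force"][2]],2),"Tz",s["torque"][2].round(3),"j6",s["joint_positions"][5].round(3),"t",round(s["time_s"],2)); return s
def turn(dj):
    q=np.array(r.read_state()["joint_positions"]); 
    q=q.copy(); q[5]+=dj; r.movej(q)
E
python3 - <<'E'
from h import *
p=o-.0352*ax+.0006*n
h=r.move_straight([*p,.0725],speed=.02,max_force=6); P(h)
h=r.move_straight([*p,.068],speed=.01,max_force=4); P(h); r.hold(.2); s=P()
r.move_straight([*p,s["eef_pos"][2]],speed=.02); s=P()
snap("seat")
E
```

```text
False s,n mm [-35.16   0.62] z 0.07238 F [ 0.38  0.97 -1.35] Tz -0.041 j6 -2.214 t 12.62
True s,n mm [-35.24   0.51] z 0.07098 F [ 0.13 -0.18  5.11] Tz 0.02 j6 -2.214 t 12.92
 s,n mm [-35.26   0.51] z 0.07097 F [0.04 0.25 6.31] Tz -0.052 j6 -2.214 t 13.12
 s,n mm [-35.28   0.54] z 0.07103 F [-0.37 -0.04  0.89] Tz 0.027 j6 -2.214 t 13.37
```

View pics/seat.png

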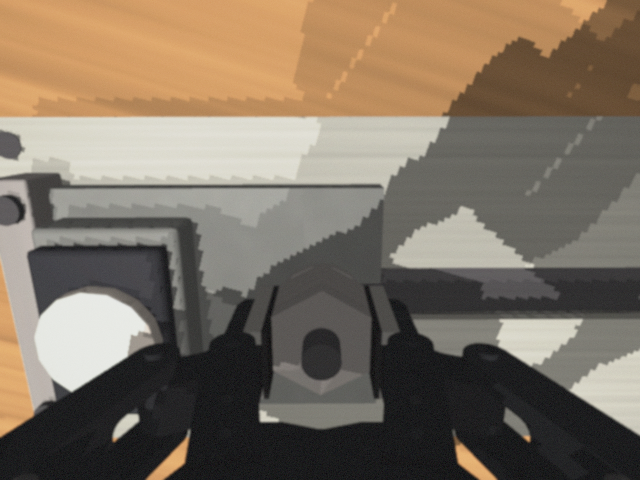

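The flange rests on the fork at (322,330), and the fingers clear the nest. Next comes the clockwise turn, in steps.

```bash
python3 - <<'E'
from h import *
j0=r.read_state()["joint_positions"].copy()
for k in range(1,6):
    q=j0.copy(); q[5]+=.35*k; r.movej(q); r.hold(.1); P(k)
E
```

```text
1 s,n mm [-35.3    0.44] z 0.07103 F [-0.13 -0.44 -0.02] Tz -0.018 j6 -1.867 t 13.94
2 s,n mm [-35.29   0.58] z 0.07103 F [-0.12 -1.27 -0.39] Tz 0.022 j6 -1.518 t 14.47
3 s,n mm [-35.31   0.6 ] z 0.07103 F [0.16 0.21 0.16] Tz 0.026 j6 -1.168 t 14.99
4 s,n mm [-35.26   0.59] z 0.07099 F [-0.27 -0.71  0.66] Tz -0.006 j6 -0.818 t 15.52
5 s,n mm [-35.39   0.18] z 0.07101 F [-0.9  -2.83 -2.79] Tz -0.048 j6 -0.468 t 16.04
```

```bash
python3 - <<'E'
from h import *
p=o-.0353*ax+.0005*n
z=.0710
P(); 
L=[]
for k in range(1,15):
    z+=.0005; r.move_straight([*p,z],speed=.02); r.hold(.12)
    f=[]; 
    for _ in range(5): r.hold(.02); s=r.read_state(); f.append(s["contact_force"][2])
    L.append((s["eef_pos"][2],np.mean(f))); print(np.round([L[-1][0]*1e3,L[-1][1]],3))
    if L[-1][1]<-14: break
P()
E
```

```text
s,n mm [-35.39   0.18] z 0.07101 F [-0.9  -2.83 -2.79] Tz -0.048 j6 -0.468 t 16.04
[71.41  -4.907]
[72.023 -5.172]
[72.527 -4.865]
[73.068 -5.182]
[73.529 -5.044]
[74.035 -4.897]
[74.516 -5.148]
[75.042 -5.154]
[75.516 -4.721]
[76.052 -5.071]
[76.493 -5.501]
[76.605 -8.103]
[76.842 -9.894]
[ 77.142 -11.362]
 s,n mm [-35.08   0.37] z 0.07714 F [ -1.14  -8.11 -10.93] Tz 0.034 j6 -0.464 t 22.34
```

```bash
python3 - <<'E'
from h import *
p=o-.0353*ax+.0005*n
h=r.move_straight([*p,.0710],speed=.02,max_force=14); P(h); r.hold(.15)
j0=P()["joint_positions"].copy()
for k in (.25,.5,.75):
    q=j0.copy(); q[5]+=k; r.movej(q); r.hold(.1); P(k)
z=.0710
for k in range(8):
    z+=.0004; r.move_straight([*p,z],speed=.02); r.hold(.12)
    f=[]
    for _ in range(4): r.hold(.02); s=r.read_state(); f.append(s["contact_force"][2])
    print(np.round([s["eef_pos"][2]*1e3,np.mean(f)],3))
    if np.mean(f)<-14: break
h=r.move_straight([*p,.0710],speed=.02); r.hold(.1);P(h)
E
```

```text
False s,n mm [-35.47   0.3 ] z 0.07124 F [ 0.29 -5.   -1.98] Tz 0.029 j6 -0.464 t 22.84
 s,n mm [-35.46   0.31] z 0.07124 F [-0.26 -4.5  -1.74] Tz 0.022 j6 -0.464 t 22.99
0.25 s,n mm [-35.46   0.37] z 0.07103 F [-0.78 -4.35 -5.24] Tz 0.0 j6 -0.215 t 23.44
0.5 s,n mm [-35.36   0.39] z 0.071 F [-0.36 -5.65 -4.36] Tz 0.043 j6 0.034 t 23.89
0.75 s,n mm [-35.25   0.37] z 0.07103 F [-0.32 -4.92 -5.02] Tz 0.046 j6 0.284 t 24.34
[71.073 -6.142]
[71.382 -6.547]
[71.6   -7.847]
[71.902 -8.078]
[72.25  -8.749]
[ 72.31  -11.549]
[ 72.493 -13.148]
[ 72.71 -14.44]
False s,n mm [-35.16   0.31] z 0.07107 F [ 0.51 -5.5  -2.95] Tz 0.053 j6 0.284 t 28.22
```

```bash
python3 - <<'E'
from h import *
p=o-.0353*ax+.0*n
r.move_straight([*p,.0710],speed=.02); r.hold(.1); j0=P("shift")["joint_positions"].copy()
for k in (.15,.3,.45,.62):
    q=j0.copy(); q[5]+=k; r.movej(q); r.hold(.15); P(k)
p=r.read_state()["eef_pos"].copy(); z=p[2]
for k in range(12):
    z+=.0003; r.move_straight([*p[:2],z],speed=.02); r.hold(.1)
    f=[]
    for _ in range(4): r.hold(.02); s=r.read_state(); f.append(s["contact_force"][2])
    print(np.round([s["eef_pos"][2]*1e3,z*1e3,np.mean(f)],3))
    if np.mean(f)<-32: break
r.move_straight(p,speed=.02); r.hold(.1); P("end")
E
```

```text
shift s,n mm [-35.16   0.15] z 0.07103 F [ 0.95 -4.1  -1.54] Tz 0.077 j6 0.286 t 28.57
0.15 s,n mm [-35.11   0.2 ] z 0.07103 F [ 1.   -3.56 -2.25] Tz 0.036 j6 0.434 t 28.98
0.3 s,n mm [-35.09   0.08] z 0.07097 F [-0.1  -5.17 -2.79] Tz -0.068 j6 0.583 t 29.4
0.45 s,n mm [-35.09   0.06] z 0.07096 F [-0.08 -5.69 -3.25] Tz -0.125 j6 0.733 t 29.82
0.62 s,n mm [-35.1    0.04] z 0.07094 F [ 0.78 -5.35 -2.93] Tz -0.114 j6 0.903 t 30.25
[70.975 71.242 -4.355]
[70.982 71.542 -6.9  ]
[70.973 71.842 -9.066]
[ 70.975  72.142 -11.499]
[ 71.011  72.442 -12.876]
[ 71.016  72.742 -15.613]
[ 71.022  73.042 -17.271]
[ 71.028  73.342 -19.49 ]
[ 71.046  73.642 -21.31 ]
[ 71.051  73.942 -24.114]
[ 71.072  74.242 -25.771]
[ 71.18   74.542 -27.046]
end s,n mm [-35.04   0.11] z 0.07097 F [ 2.2  -3.88 -3.04] Tz 0.117 j6 0.905 t 35.68
```

```bash
python3 - <<'E'
from h import *
command_gripper(.044); P("open")
p=r.read_state()["eef_pos"]
print(r.move_straight([p[0],p[1],.2],speed=.08,max_force=10)); r.hold(.3); P(); snap("end")
E
```

```text
open s,n mm [-35.14   0.64] z 0.07096 F [-0.34 -0.18 -0.52] Tz -0.007 j6 0.906 t 35.97
False
 s,n mm [-35.12   0.66] z 0.19986 F [0.03 0.49 0.22] Tz 0.048 j6 0.906 t 38.03
```

View pics/end.png

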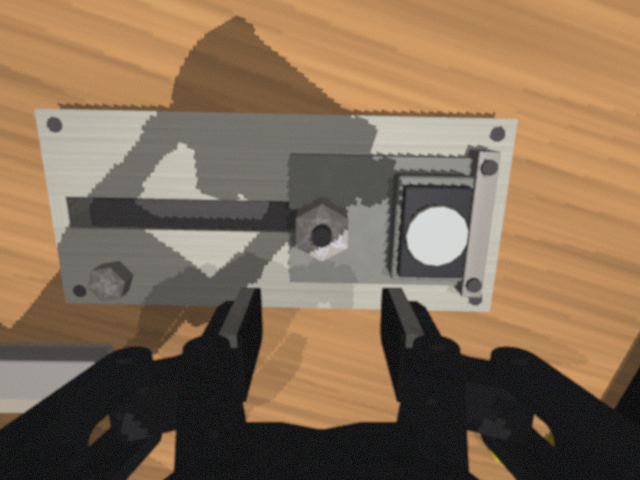

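The nut is seated upright in the fork at (320,230), the jig still rests against its stop at (475,225), and the spare nut hasn't moved.

```bash
python3 -c "
from workcell import r
print(r.finish_job())"
```

```text
the job is handed in; nothing more can be done
None
```

I clamped the jig with the T-bolt at the bottom of its fork and handed the job in at about 38 s. A pull test before release put the grip at roughly 20–24 N; the jig is still against its stop, and I haven't seen the judge's verdict.

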